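Unload the ultrasonic cleaner and hang its basket to drain

ROBOT

A 7-joint arm with a two-finger parallel gripper is mounted at the origin on a cart in front of the work surface, level with it; the furniture and walls round the work are solid. World frame = base frame: x ahead of the robot, y to its left, z up, the work surface at z = 0. Lengths are in mm, angles in rad, forces in N, time in s.
With the tool pointing down it reaches from about 400 to 875 mm from the base axis. Payload 4.4 kg.
Tool frame: the origin (TCP) lies at the very end of the fingers, on their centre line; the grasp point (between the pads) lies ctrl.grip_depth behind it (ctrl.grip_depth is the distance from the TCP to the grasp point, in mm); y points along the fingers, x is the direction in which the jaws open and shut, and the axes are right-handed (so a half turn about y gives the same grasp; the last joint's range is limited). The gripper opens to 85 mm and grips with 20 to 120 N. Pads are 22 mm wide; open, the fingers measure 114 mm over their backs; the gripper's body (76 mm by 85 mm) begins 54 mm behind the grasp point. The pads swing forward as they close: fully open they stand 13 mm farther back than shut.
Start: joints at [1.229, 0.628, 0.038, 1.517, -0.027, 0.996, -0.02], TCP at [177.033, -625.441, 231.313] pointing down, gripper open.
Joint ranges: [-3.06, 3.06], [-0.37, 2.12], [-1.25, 1.32], [0.18, 2.47], [-1.1, 4.24], [0.23, 1.98], [-2.94, 2.94]. Speed limits (rad/s): [2.57, 2.57, 3.14, 3.14, 3.14, 3.14, 3.14].

INTERFACE

Orientations are given as [roll, pitch, yaw] about the fixed x, y, z axes, in that order (R = Rz(yaw) Ry(pitch) Rx(roll)).
In Python, from cell import ctrl gives the robot as it stands.
- The arm moves only by the tool apply_moves, never from a script. Its argument "motion" is a list of rows, each a list of 5 numbers: the shift along the tool's x, y, z in cm, then the turn about the tool's y in rad, then the finger opening in cm, from 0 to 8.54. In form: [[tx, ty, tz, roll, hand], ...]. A call has 1 to 20 rows; each row is the pose to reach, as a shift and turn from the pose commanded when the call began, along the tool's axes at that moment; what a row does not reach only later rows make up. A row lasts 1/8 s, in which the tool goes at most 62.5 mm and 10.7 degrees, less where a joint would pass 70% of its speed; a pose out of reach is approached as far as the arm can. A call with a gripper value outside its range is refused whole. The fingers move at their own pace and stop on an object; the grip force is fixed at half the most. Time passes only in rows, so rows that repeat a pose let the fingers close. It gives the time, the measured TCP pose, the force and the opening at its end, in the units of the state.
- ctrl.read_state(): the state, without advancing time (a new reading comes with each control period).
- ctrl.get_image(name): name is "scene" or "top" or "wrist"; returns a dict with "image" (420x560x3 uint8, red, green, blue), "vfov" (degrees; the focal length in pixels is half the picture's height over the tangent of half this angle, whatever the lens; pixels are square), "cx", "cy" (the principal point, pixels), "k1" (the pictures are not rectified: a ray, as slopes to the right and down, at radius r is drawn at 1 + k1 r^2 times it, then the intrinsics apply), "extrinsics" (4x4, takes a point from world to camera coordinates); the wrist camera has in their place "tool_from_camera" (4x4, takes a point from camera to tool coordinates, whose origin is the TCP and whose axes are the tool frame's). Camera axes: x right, y up, looking along -z (the intrinsics and any distortion apply to the point x, -y, -z); pixel columns grow to the right and rows downward; lengths in mm; the calibration is good to about 2 mm. A picture is of the moment at which its call begins: read the wrist's pose just before it. There is no depth.
- ctrl.finish_job(): hands the job in, once; it reports no verdict.
Trained networks look in a picture, given as the dict that the camera call returned (one of the last four; its "shot" number tells which), for a name from the list of things; names that differ only in an ending like _2 or _b are one class to them, and where a whole thing is asked for, a point or a joint stands for the part that bears it (a point fixed in the world has none). Each returns a list of dicts, best first, with "confidence" (0 to 1); they miss things now and then, are a little off and sometimes report something else, mostly with a low value. They report only what shows in the picture. A call takes as long as a camera call. They do not tell look-alikes from the thing itself.
- ctrl.search_frame(picture, query): "location" ([x, y, z] in mm, in world coordinates, good to about 4 mm: the middle of the surface that is visible of it).
- ctrl.mark_of(picture, query): "location" ([x, y, z] in mm, in world coordinates, good to about 4 mm: a listed point, or the origin of a listed thing).
The state is a dict: "clock": time; "qpos": joint angles; "qd": joint speeds; "tau": joint torques, N m; "eef_pos": TCP position; "tool_rot": TCP orientation; "force": force on the tool from outside, world axes, zero at the start; "torque": the same for the moment, N m; "width": finger opening in mm.
Only numpy, scipy, OpenCV 4.12 (cv2) and the standard library are available. Lean on these libraries where they do the work, as an engineer would, in place of code of your own. Each camera call takes 0.05 s, during which the arm holds its last target.

TASK

The ultrasonic cleaner has finished: lift its lid off by the knob and set it down gently on the bench, clear of the cleaner, flat with the knob up. Then take the wire basket out by its blue grip with both pins still in it and hang it by its bail over the arm of the drain stand, so that it hangs free behind the arm's upturned tip without swinging about. Leave the other things on the bench alone.

Things in the scene. Friction and masses are not known exactly. Their poses are not given: they have to be found in the camera images.
- cleaner: white bench-top ultrasonic cleaner, 176 (x) x 168 (y) x 165 mm high, black control panel with a dial on its front (-x), fixed and dry inside. Origin: centre of its underside on the bench, z up. Open steel tank inside, 136 (x) x 124 (y) mm, floor at z = 35 mm, rim at z = 165 mm.
- lid: loose steel lid with a black knob, 160 (x) x 148 (y) mm over its flange, 61 mm high in all, 0.25 kg. Origin: centre of its underside, the lower edge of a locating collar 130 x 118 mm that hangs 8 mm down into the tank with 3 mm play (lift it straight up first). Origin at z = 157 mm on the cleaner, 0 when flat on the bench. Top of its pan: 28 mm above the origin.
- lid_knob (a point): grasp point in the lid's round black knob, on its axis, 50 mm above the lid's origin; the knob is 31 mm in diameter and its full width spans 46 to 56 mm above the origin, top at 61 mm; its neck, 18 mm thick, stands on the pan's top at 28 mm.
- basket: steel wire basket standing in the tank, 80 (x) x 74 (y) x 45 mm high, 0.16 kg, holding two pins. Origin: centre of its underside. A rigid bail of 6 mm wire in its y-z plane rises from the middles of the y sides to a shallow peak in the centre. The window under the bail runs along x: 64 mm wide in y, from the basket's rim (45 mm) up to 97 mm at the peak (83 mm at its sides).
- basket_grip (a point): grasp point in the blue moulded grip on top of the bail: a block 12 (basket x) x 32 (basket y) x 34 mm high, from 103 to 137 mm above the basket's origin; this point lies at 122 mm. Its 12 mm thickness is taken with the fingers closing along the basket's x.
- basket_bail (a point): underside of the bail's peak, 97 mm above the basket's origin, on its axis; it rests on top of the arm when the basket hangs (then about 4 to 6 mm above point bar_mid's height).
- drain_stand: steel drain stand, fixed: a drip tray (x -60 to 95, y -60 to 60 mm, 14 mm high) with a round post at x = 82 mm that bends over into a level round arm, 10 mm in diameter, its axis 150 mm above the bench, running along the stand's -x to a free end. Origin: on the bench under the middle of the arm, z up.
- bar_mid (a point): on the arm's axis, 150 mm above the bench, the best place for the bail; the arm runs along this frame's x. Its straight part reaches from x = -52 to +66 mm; keep the basket off the post (front face at x = 74 mm). Axes as the stand's.
- bar_tip (a point): top of the arm's upturned free end, at x = -62 mm, 17 mm above the arm's axis; the bail must pass over it.
- pin_a: hollow grey steel wrist pin lying in the basket along its x, 64 mm long, 24 mm in diameter, 0.12 kg. Origin: middle of its underside.
- pin_b: the second wrist pin, like pin_a, beside it.
- nut_jar: bystander: glass jar of nuts, 60 mm in diameter, 78 mm high, standing behind the work. Origin: centre of its underside.
- tin_dish: bystander: shallow brown tin dish, 77 mm across, 16 mm high. Origin: centre of its underside.
- dye_bottle: bystander: small amber bottle with a black cap, 27 mm in diameter, 82 mm high, standing in the middle. Origin: centre of its underside.
Things that resemble listed ones, but are neither listed nor needed, are in the scene too. Leave any turquoise look-alike of the drain_stand alone.

How it is judged:
By the outcome, as a careful person would: the job done as asked, in the order asked, and still so for the second after the job is handed in, with the robot touching nothing.
It also fails if it takes over 67 s, if anything falls off the work surface, if the arm or the gripper's body presses on something with over 40 N, if the wrist force passes 120 N, or if a joint passes its speed limit or range.

## Working session

There is one attempt and no reset: what is moved stays moved. The work goes in short steps, Python scripts to look and compute and a tool call to move; the robot and the scene stay as the last step left them, time stands still between calls to the robot, and variables do not carry over. Pictures are saved under pics/ and viewed, and the job is handed in when it is done.

Besides the shell and the picture viewer there is one more tool, called after "Request:" as a command line: name --pt "numbers of a row" for each row, then --argument value for the rest. apply_moves: Moves the arm, as the interface text tells. Its arguments: {"type":"object","properties":{"motion":{"type":"array","items":{"type":"array","items":{"type":"number"}}}},"required":["motion"]}

```bash
ls; mkdir -p pics; cat > h.py <<'E'
from cell import ctrl
import numpy as np, cv2
def save(p,n): cv2.imwrite('pics/'+n+'.png',cv2.cvtColor(p['image'],cv2.COLOR_RGB2BGR))
def r(a): return np.round(a,1).tolist()
E
python3 - <<'E'
from h import *
s=ctrl.read_state(); print({k:np.round(v,3).tolist() for k,v in s.items()}, ctrl.grip_depth)
for n in ['scene','top']:
    p=ctrl.get_image(n); save(p,n+'0')
    for q in ['cleaner','lid','lid_knob','basket','drain_stand','bar_mid','bar_tip','nut_jar','tin_dish','dye_bottle']:
        print(n,q,[(r(d['location']),round(d['confidence'],2)) for d in ctrl.mark_of(p,q)])
E
```

```text
pics
{'clock': 0.0, 'qpos': [1.229, 0.629, 0.038, 1.518, -0.027, 0.996, -0.02], 'qd': [-0.0, 0.0, 0.0, -0.001, -0.001, -0.001, 0.001], 'tau': [-0.0, -56.34, 1.227, -19.344, 0.011, 0.011, 0.0], 'eef_pos': [176.865, -624.85, 230.418], 'tool_rot': [-1.571, 0.002, -1.295], 'force': [0.554, 0.373, 0.2], 'torque': [-0.014, -0.011, -0.002], 'width': 85.386} 18.700000000000003
scene cleaner [([540.2, 289.1, 1.1], 0.82), ([479.5, -255.7, 171.3], 0.16)]
scene lid [([542.9, 291.4, 156.7], 0.89), ([542.5, 286.6, 1.0], 0.66)]
scene lid_knob [([539.9, 291.0, 206.2], 0.65), ([540.4, 287.1, -2.3], 0.36), ([544.4, 292.0, 156.5], 0.2)]
scene basket []
scene drain_stand [([539.5, -251.9, 0.6], 0.64), ([510.1, -448.8, -2.0], 0.63)]
scene bar_mid [([511.8, -447.8, 147.5], 0.73), ([543.9, -246.0, 147.1], 0.69)]
scene bar_tip [([476.7, -257.3, 168.6], 0.93), ([446.8, -455.2, 169.2], 0.75), ([538.9, -248.0, 4.0], 0.7)]
scene nut_jar [([714.9, 48.1, 5.2], 0.82)]
scene tin_dish [([706.5, -46.0, -1.5], 0.94)]
scene dye_bottle [([623.0, -12.4, 0.6], 0.74)]
top cleaner [([541.7, 290.4, 203.0], 0.33)]
top lid [([545.0, 292.7, 155.5], 0.66)]
top lid_knob [([546.2, 295.0, 201.7], 0.56)]
top basket []
top drain_stand [([512.6, -450.6, -1.9], 0.75), ([544.7, -244.7, 1.5], 0.74)]
top bar_mid [([537.8, -247.0, 147.5], 0.55), ([717.9, 53.1, 1.4], 0.46)]
top bar_tip [([451.2, -460.0, 168.7], 0.98), ([478.3, -259.2, 170.3], 0.56)]
top nut_jar [([714.8, 50.8, 2.8], 0.69)]
top tin_dish [([705.0, -49.8, -1.6], 0.56)]
top dye_bottle [([620.6, -10.6, -1.7], 0.46)]
```

View pics/scene0.png

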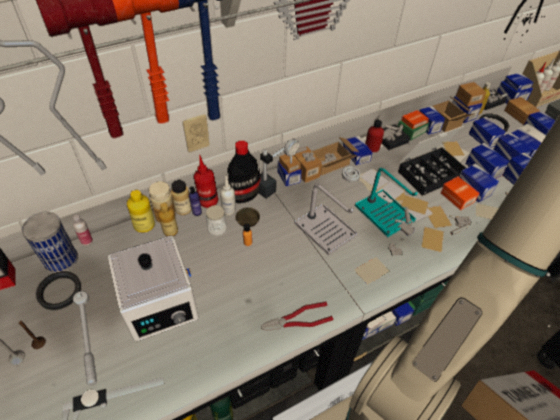

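View pics/top0.png

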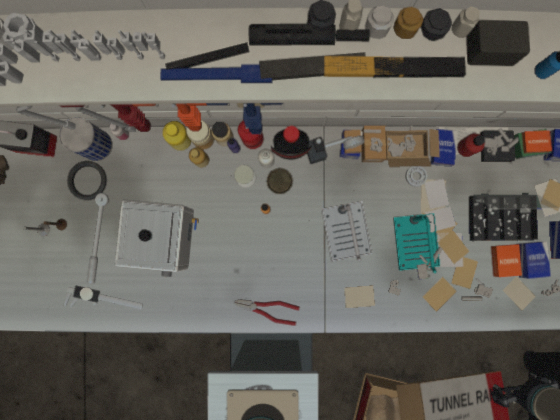

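The scene shows the silver stand's tip towards the robot, near (477,-258), and its tray at pixel (347,232) in the top view. The turquoise stand is the look-alike at (511,-449). The cleaner with its lid is at pixel (150,236) in the top view. The bench is free between the cleaner and the bottle.

```bash
cat >> h.py <<'E'
def rel(tgt,yaw,start=None,y0=None):
    """rows cm from start pose (defaults measured) with tool down"""
    s=ctrl.read_state()
    if start is None: start=s['eef_pos']
    if y0 is None: y0=s['tool_rot'][2]
    d=np.array(tgt,float)-start
    tx=np.array([np.cos(y0),np.sin(y0),0]); tz=np.array([-np.sin(y0),np.cos(y0),0])
    a=-(yaw-y0)
    return [round(float(v),2) for v in (d@tx/10,-d[2]/10,d@tz/10,a)]
def proj(p,X):
    X=np.atleast_2d(X); E=np.array(p['extrinsics']) if 'extrinsics' in p else p['E']
    c=X@E[:3,:3].T+E[:3,3]; u=c[:,0]/-c[:,2]; v=-c[:,1]/-c[:,2]
    f=210/np.tan(np.radians(p['vfov']/2)); k=1+p['k1']*(u*u+v*v)
    return np.c_[p['cx']+f*u*k,p['cy']+f*v*k]
def unproj(p,px,z):
    E=np.array(p['extrinsics']) if 'extrinsics' in p else p['E']
    f=210/np.tan(np.radians(p['vfov']/2)); d=(np.atleast_2d(px)-[p['cx'],p['cy']])/f
    u=d.copy()
    for _ in range(30): u=d/(1+p['k1']*(u**2).sum(1,keepdims=True))
    ray=np.c_[u[:,0],-u[:,1],-np.ones(len(u))]@E[:3,:3]
    o=-E[:3,:3].T@E[:3,3]
    return o+ray*((z-o[2])/ray[:,2])[:,None]
def wrist():
    from scipy.spatial.transform import Rotation as R
    s=ctrl.read_state(); p=ctrl.get_image('wrist')
    T=np.eye(4); T[:3,:3]=R.from_euler('xyz',s['tool_rot']).as_matrix(); T[:3,3]=s['eef_pos']
    p['E']=np.linalg.inv(T@np.array(p['tool_from_camera'])); return p
E
python3 - <<'E'
from h import *
s=[177.033,-625.441,231.313];y=-1.295
for t,w in [((300,-560,330),-1.0),((480,-380,340),-.6),((590,-150,350),-.25),((600,100,350),0),((500,291,360),0)]: print(rel(t,w,s,y))
p=ctrl.get_image('top')
print(r(unproj(p,[(235,300),(300,302),(298,322),(265,208),(192,207),(187,268),(118,264),(124,202),(324,207),(331,262)],0)))
# lid/cleaner top corners
g=p['image'][190:285,105:210]; cv2.imwrite('pics/c1.png',cv2.resize(g[:,:,::-1],None,fx=6,fy=6,interpolation=2))
g=p['image'][190:285,310:400]; cv2.imwrite('pics/c2.png',cv2.resize(g[:,:,::-1],None,fx=6,fy=6,interpolation=2))
E
```

```text
[-2.95, -9.87, 13.61, -0.29]
[-15.37, -10.87, 35.84, -0.69]
[-34.5, -11.87, 52.68, -1.04]
[-58.28, -11.87, 60.45, -1.29]
[-79.39, -12.87, 56.03, -1.29]
[[358.2, 78.9, 0.0], [352.4, -109.3, 0.0], [294.8, -103.4, 0.0], [625.1, -8.0, 0.0], [628.5, 205.9, 0.0], [450.6, 219.1, 0.0], [461.6, 423.3, 0.0], [643.8, 408.2, 0.0], [627.7, -180.2, 0.0], [467.6, -199.6, 0.0]]
```

View pics/c1.png

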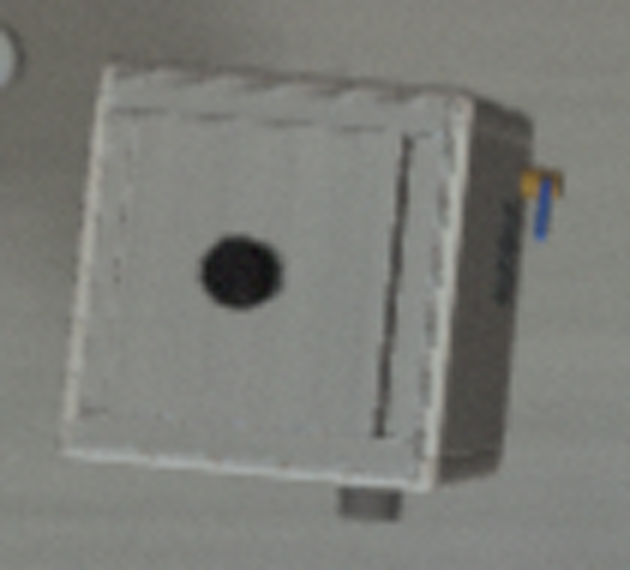

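View pics/c2.png

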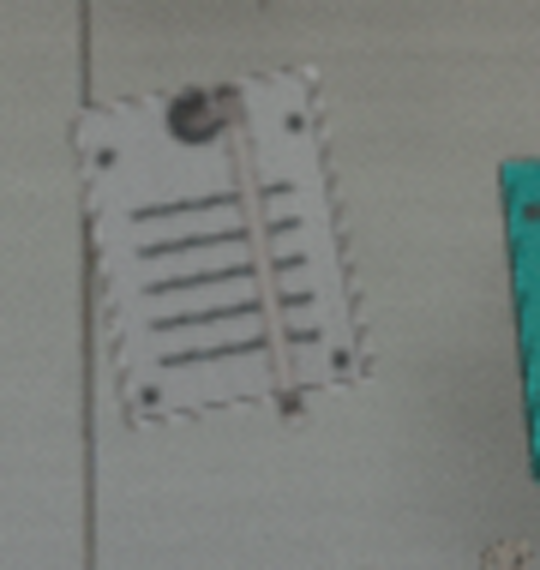

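The crops show the cleaner's corners and the stand's arm clearly. Next I work out the yaws.

```bash
python3 - <<'E'
from h import *
p=ctrl.get_image('top')
c=np.array([(108,68),(468,93),(430,487),(65,455)])/6.+[105,190]
w=unproj(p,c,165); print(r(w), r(w.mean(0)))
for a,b in [(2,1),(3,0)]: d=w[b]-w[a]; print(np.arctan2(d[1],d[0]),np.linalg.norm(d))
for a,b in [(1,0),(2,3)]: d=w[b]-w[a]; print(np.arctan2(-d[0],d[1]),np.linalg.norm(d))
print(r(unproj(p,np.array((240,272))/6.+[105,190],214)))
a=unproj(p,np.array([(291,405)])/6.+[310,190],167)[0]; b=unproj(p,np.array([(232,105)])/6.+[310,190],155)[0]
t=unproj(p,np.array([(85,118),(310,70),(370,372),(132,420)])/6.+[310,190],14)
print(r(a),r(b),r(t))
for i,j in [(3,0),(2,1)]: d=t[j]-t[i]; print(np.arctan2(d[1],d[0]),np.linalg.norm(d))
yaw=.17
for yy in [.15,.2]:
  print(yy,np.arctan2(*(b-a)[[1,0]]))
E
```

```text
[[631.4, 358.6, 165.0], [620.0, 199.2, 165.0], [449.2, 214.3, 165.0], [462.5, 375.1, 165.0]] [540.8, 286.8, 165.0]
-0.0879722991584563 171.50512093198344
-0.0971608708530158 169.76724639457407
-0.07156688182020986 159.74876537894323
-0.0825436104658726 161.28954186521958
[[541.1, 285.1, 214.0]]
[484.0, -257.0, 167.0] [614.6, -234.0, 155.0] [[618.9, -179.6, 14.0], [641.9, -288.6, 14.0], [496.3, -316.0, 14.0], [473.8, -201.3, 14.0]]
0.14842758281601381 146.7364498246671
0.1863566294836034 148.14652252511152
0.15 0.1741870140349534
0.2 0.1741870140349534
```

Request:
apply_moves --pt "-2.95 -9.9 13.6 -0.29 8.5" --pt "-2.95 -9.9 13.6 -0.29 8.5" --pt "-2.95 -9.9 13.6 -0.29 8.5" --pt "-15.4 -10.9 35.8 -0.69 8.5" --pt "-15.4 -10.9 35.8 -0.69 8.5" --pt "-15.4 -10.9 35.8 -0.69 8.5" --pt "-15.4 -10.9 35.8 -0.69 8.5" --pt "-34.5 -11.9 52.7 -1.04 8.5" --pt "-34.5 -11.9 52.7 -1.04 8.5" --pt "-34.5 -11.9 52.7 -1.04 8.5" --pt "-34.5 -11.9 52.7 -1.04 8.5" --pt "-34.5 -11.9 52.7 -1.04 8.5" --pt "-58.3 -11.9 60.5 -1.29 8.5" --pt "-58.3 -11.9 60.5 -1.29 8.5" --pt "-58.3 -11.9 60.5 -1.29 8.5" --pt "-58.3 -11.9 60.5 -1.29 8.5" --pt "-79.4 -12.9 56.0 -1.29 8.5" --pt "-79.4 -12.9 56.0 -1.29 8.5" --pt "-79.4 -12.9 56.0 -1.29 8.5" --pt "-79.4 -12.9 56.0 -1.29 8.5"

```text
clock: 3.7
eef_pos: [497.5, 294.1, 360.9]
tool_rot: [-1.569, 0.0, -0.001]
force: [0.4, -0.2, -0.2]
width: 84.7
```

```bash
python3 - <<'E'
from h import *
p=wrist(); save(p,'w1')
for q in ['lid','lid_knob','cleaner']: print(q,[(r(d['location']),round(d['confidence'],2)) for d in ctrl.mark_of(p,q)])
print([(r(proj(p,[541,288,213])))])
t=ctrl.get_image('top'); save(t,'t1')
E
```

```text
lid [([546.9, 287.1, 156.2], 0.81)]
lid_knob [([538.9, 291.1, 207.9], 0.98)]
cleaner []
[[[321.6, 198.8]]]
```

View pics/w1.png

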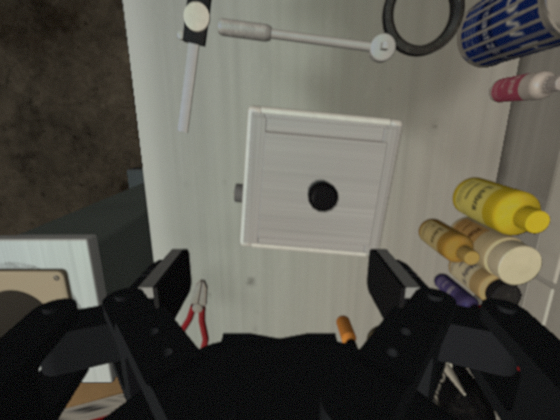

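The wrist view shows the knob at pixel (323,196).

```bash
python3 - <<'E'
from h import *
p=wrist(); im=p['image'].astype(int).sum(2)
m=(im[170:225,295:350]<150).astype(np.uint8); M=cv2.moments(m,True); c=(295+M['m10']/M['m00'],170+M['m01']/M['m00']); print(c,M['m00'])
print(r(unproj(p,[c],213)))
cs=[(248,108),(400,122),(377,256),(241,244)]; w=unproj(p,cs,165); print(r(w),r(w.mean(0)))
k=[540.5,290.5]
print(rel([*k,270],0),rel([*k,191],0))
E
```

```text
(319.8690476190476, 191.21875) 672.0
[[542.3, 290.1, 213.0]]
[[468.3, 372.3, 165.0], [634.5, 356.6, 165.0], [622.1, 197.1, 165.0], [454.4, 214.0, 165.0]] [544.8, 285.0, 165.0]
[3.94, 9.0, 0.22, -0.01] [3.94, 16.9, 0.22, -0.01]
```

Request:
apply_moves --pt "4.0 6.0 0.1 0 6.0" --pt "4.0 10.0 0.1 0 6.0" --pt "4.0 13.0 0.1 0 6.0" --pt "4.0 15.0 0.1 0 6.0" --pt "4.0 16.0 0.1 0 6.0" --pt "4.0 16.8 0.1 0 6.0" --pt "4.0 16.8 0.1 0 6.0"

```text
clock: 4.88
eef_pos: [540.0, 291.4, 192.3]
tool_rot: [-1.571, -0.0, -0.006]
force: [-0.6, 0.5, -0.0]
width: 60.5
```

```bash
python3 - <<'E'
from h import *
s=ctrl.read_state(); print(r(s['eef_pos']),r(s['force']),s['width'])
p=wrist(); save(p,'w2')
E
```

```text
[540.0, 291.4, 192.3] [-0.6, 0.5, -0.0] 60.46225206587468
```

View pics/w2.png

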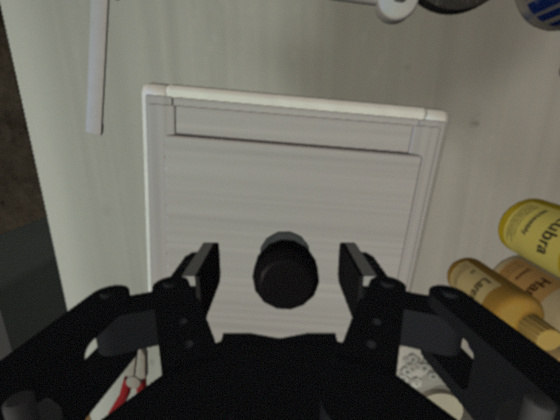

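The knob at pixel (286,270) sits between the fingers, about 2 mm off centre. I'll centre on it, close and lift.

Request:
apply_moves --pt "0.2 0.1 -0.05 0 5.0" --pt "0.2 0.1 -0.05 0 3.0" --pt "0.2 0.1 -0.05 0 2.0" --pt "0.2 0.1 -0.05 0 1.0" --pt "0.2 0.1 -0.05 0 1.0" --pt "0.2 0.1 -0.05 0 1.0" --pt "0.2 0.1 -0.05 0 1.0"

```text
clock: 5.8
eef_pos: [542.3, 291.5, 192.1]
tool_rot: [-1.57, -0.002, -0.005]
force: [0.0, -0.6, 4.7]
width: 28.2
```

Width 28.2 is less than the 31 mm knob, so I'm probably gripping its rounded top. I'll regrip 3.5 mm lower.

Request:
apply_moves --pt "0 0 0 0 4.5" --pt "0 0 0 0 4.5" --pt "0 0.35 0 0 4.5" --pt "0 0.35 0 0 4.5" --pt "0 0.35 0 0 2.0" --pt "0 0.35 0 0 1.0" --pt "0 0.35 0 0 1.0" --pt "0 0.35 0 0 1.0" --pt "0 0.35 0 0 1.0"

```text
clock: 6.92
eef_pos: [541.7, 291.4, 187.9]
tool_rot: [-1.571, -0.0, -0.005]
force: [-1.1, -0.0, 2.2]
width: 28.4
```

```bash
python3 - <<'E'
from h import *
p=wrist(); save(p,'w3')
E
```

```text
(no output)
```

View pics/w3.png

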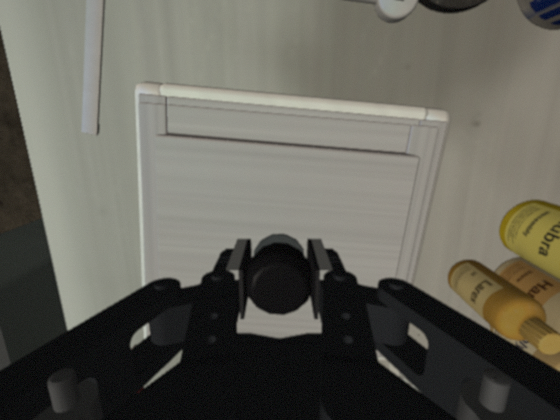

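Request:
apply_moves --pt "0 -0.5 0 0 1.0" --pt "0 -1.2 0 0 1.0" --pt "0 -2.2 0 0 1.0" --pt "0 -4 0 0 1.0" --pt "0 -7 0 0 1.0" --pt "0 -7 0 0 1.0"

```text
clock: 7.72
eef_pos: [543.0, 292.5, 260.7]
tool_rot: [-1.568, -0.005, -0.005]
force: [0.1, 0.5, -2.0]
width: 28.5
```

```bash
python3 - <<'E'
from h import *
s=ctrl.read_state(); print(r(s['eef_pos']),r(s['force']),s['width'],r(np.array(s['torque'])*100))
p=ctrl.get_image('scene'); save(p,'s4'); cv2.imwrite('pics/s4c.png',cv2.resize(p['image'][180:360,60:260,::-1],None,fx=3,fy=3))
print(rel([500,100,258],-.005),rel([500,100,31],-.005))
E
```

```text
[543.0, 292.5, 260.7] [0.1, 0.5, -2.0] 28.494929400291298 [0.1, -0.9, 5.0]
[-4.12, 0.1, -19.19, -0.0] [-4.12, 22.8, -19.19, -0.0]
```

View pics/s4c.png

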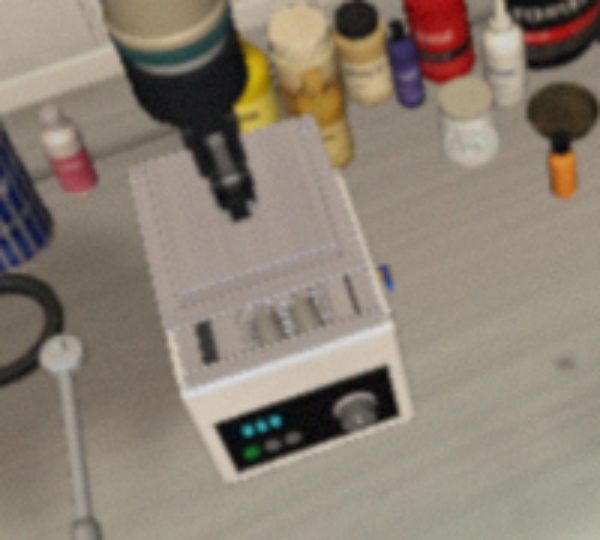

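The lid is off and the tank is visible. I'll carry it to the free bench.

Request:
apply_moves --pt "-1.0 0 -4 0 1.0" --pt "-2.0 0 -8.5 0 1.0" --pt "-3.2 0 -13 0 1.0" --pt "-4.1 0 -17 0 1.0" --pt "-4.1 0 -19.2 0 1.0" --pt "-4.1 3 -19.2 0 1.0" --pt "-4.1 7 -19.2 0 1.0" --pt "-4.1 11 -19.2 0 1.0" --pt "-4.1 15 -19.2 0 1.0" --pt "-4.1 18 -19.2 0 1.0" --pt "-4.1 20 -19.2 0 1.0" --pt "-4.1 21 -19.2 0 1.0" --pt "-4.1 21.7 -19.2 0 1.0" --pt "-4.1 22.1 -19.2 0 1.0" --pt "-4.1 22.1 -19.2 0 1.0"

```text
clock: 9.65
eef_pos: [499.9, 99.6, 37.0]
tool_rot: [-1.571, -0.0, -0.005]
force: [0.2, -0.4, -1.2]
width: 28.4
```

```bash
python3 - <<'E'
from h import *
s=ctrl.read_state(); print(r(s['eef_pos']),r(s['force']),s['width'])
p=ctrl.get_image('scene'); save(p,'s5'); cv2.imwrite('pics/s5c.png',cv2.resize(p['image'][180:360,100:300,::-1],None,fx=3,fy=3))
E
```

```text
[499.9, 99.6, 37.0] [0.2, -0.4, -1.2] 28.382676792004567
```

View pics/s5c.png

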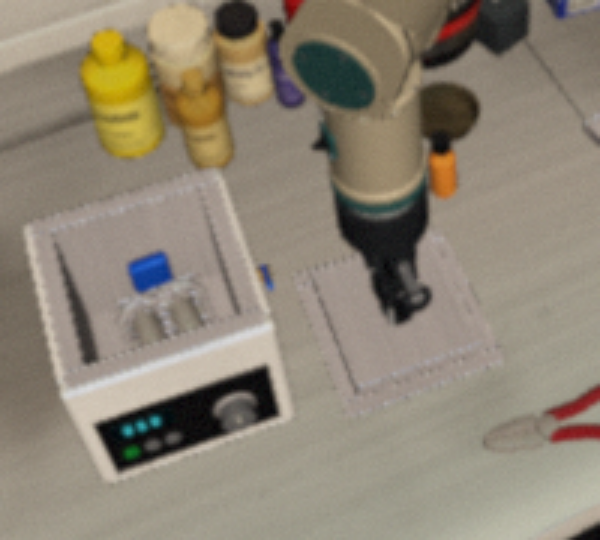

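Clear of the cleaner. The last 6 mm I'll take slowly.

Request:
apply_moves --pt "0 0.2 0 0 1.0" --pt "0 0.35 0 0 1.0" --pt "0 0.5 0 0 1.0" --pt "0 0.5 0 0 1.0"

```text
clock: 10.2
eef_pos: [499.6, 99.5, 31.7]
tool_rot: [-1.571, 0.0, -0.005]
force: [-0.8, 0.6, -1.7]
width: 28.6
```

Request:
apply_moves --pt "0 0.07 0 0 1.0" --pt "0 0.14 0 0 1.0" --pt "0 0.14 0 0 1.0"

```text
clock: 10.58
eef_pos: [499.7, 99.6, 30.9]
tool_rot: [-1.571, -0.0, -0.005]
force: [-2.5, 0.7, 5.3]
width: 28.8
```

Contact at the expected height. I'll release and rise.

Request:
apply_moves --pt "0 0 0 0 3.2" --pt "0 0 0 0 4.0" --pt "0 0 0 0 5.0" --pt "0 0 0 0 6.0" --pt "0 -2 0 0 6.0" --pt "0 -6 0 0 6.0" --pt "0 -12 0 0 6.0" --pt "0 -18 0 0 6.0" --pt "0 -24 0 0 6.0" --pt "0 -30 0 0 6.0" --pt "0 -32 3 0.05 6.0" --pt "0 -32 8 0.09 6.0" --pt "0 -32 12 0.09 6.0" --pt "0 -32 14 0.09 6.0" --pt "0 -32 14 0.09 6.0"

```text
clock: 12.45
eef_pos: [500.0, 240.2, 350.1]
tool_rot: [-1.571, 0.001, -0.093]
force: [0.0, -0.0, -0.3]
width: 60.1
```

```bash
python3 - <<'E'
from h import *
p=wrist(); save(p,'w6')
for q in ['basket','basket_grip','basket_bail','lid','pin_a']: print(q,[(r(d['location']),round(d['confidence'],2)) for d in ctrl.mark_of(p,q)])
t=ctrl.get_image('top'); save(t,'t6')
for q in ['basket','basket_grip','basket_bail','lid']: print(q,[(r(d['location']),round(d['confidence'],2)) for d in ctrl.mark_of(t,q)])
t=ctrl.get_image('scene'); save(t,'s6')
for q in ['basket','basket_grip','basket_bail','lid']: print(q,[(r(d['location']),round(d['confidence'],2)) for d in ctrl.mark_of(t,q)])
E
```

```text
basket [([545.5, 285.4, 31.6], 0.67)]
basket_grip [([545.2, 287.4, 159.2], 0.93), ([544.0, 290.8, -1.6], 0.37)]
basket_bail [([544.7, 286.3, 127.6], 0.92)]
lid [([503.9, 95.5, 0.7], 0.56)]
pin_a [([547.6, 266.9, 37.0], 0.94), ([545.6, 287.5, 31.9], 0.71), ([547.8, 304.3, 39.6], 0.7)]
basket [([545.6, 280.7, 35.1], 0.65)]
basket_grip [([544.3, 286.1, 155.6], 0.51), ([547.3, 267.3, 36.9], 0.45), ([705.7, -47.5, -2.4], 0.33)]
basket_bail [([478.0, -261.3, 170.5], 0.62), ([546.3, 284.1, 131.9], 0.49)]
lid [([496.8, 104.7, -1.0], 0.89)]
basket [([709.7, -49.8, -3.0], 0.71), ([544.0, 280.7, 33.8], 0.68)]
basket_grip [([546.7, 287.0, 154.2], 0.91), ([545.6, 297.7, 40.4], 0.49)]
basket_bail [([547.8, 285.3, 129.8], 0.63)]
lid [([496.5, 100.7, 1.3], 0.81)]
```

View pics/w6.png

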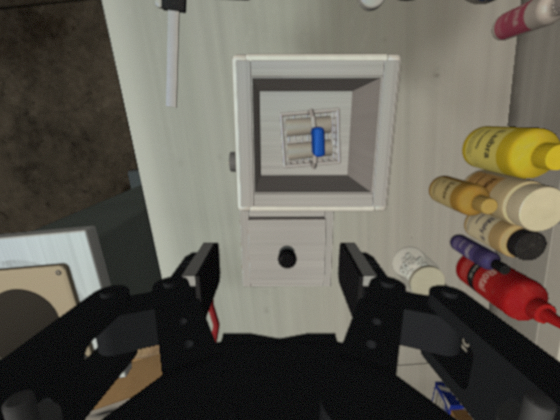

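View pics/s6.png

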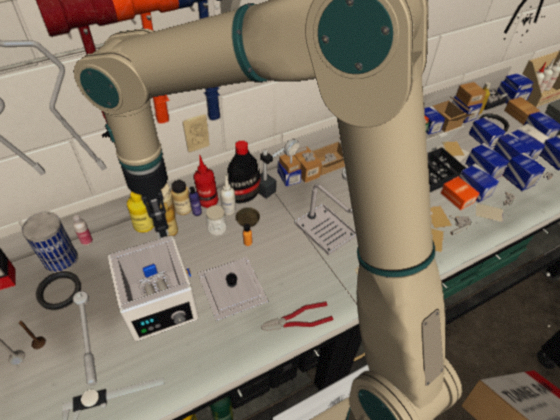

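The wrist view shows the blue grip at pixel (318,142) above two pins. The lid lies flat at (287,258). I'll zoom in for the basket's yaw.

```bash
python3 - <<'E'
from h import *
p=wrist(); im=p['image']
cv2.imwrite('pics/w6c.png',cv2.resize(im[95:180,270:355,::-1],None,fx=7,fy=7,interpolation=2))
hsv=cv2.cvtColor(im,cv2.COLOR_RGB2HSV); m=cv2.inRange(hsv,(100,140,60),(125,255,255)); m[:100]=0;m[175:]=0;m[:,:290]=0;m[:,350:]=0
print(cv2.minAreaRect(cv2.findNonZero(m)),cv2.boundingRect(m))
x,y,w,h=cv2.boundingRect(m); print(r(unproj(p,[(x+w/2,y+h/2)],165)))
E
```

```text
((316.905029296875, 140.5045166015625), (27.34996223449707, 11.272940635681152), 87.27368927001953) (311, 127, 13, 28)
[[547.0, 284.5, 165.0]]
```

View pics/w6c.png

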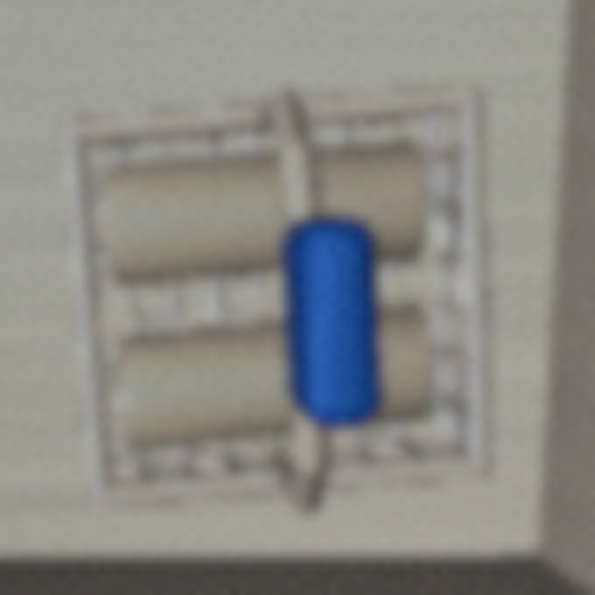

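```bash
python3 - <<'E'
from h import *
p=wrist()
w=unproj(p,np.array([(75,122),(475,95),(490,465),(100,490)])/7.+[270,95],80); print(r(w),r(w.mean(0)))
for a,b in [(0,1),(3,2)]: d=w[b]-w[a]; print(np.arctan2(d[1],d[0]),np.linalg.norm(d))
for a,b in [(3,0),(2,1)]: d=w[b]-w[a]; print(np.arctan2(-d[0],d[1]),np.linalg.norm(d))
g=unproj(p,np.array([(327,220),(337,420)])/7.+[270,95],171); print(r(g)); d=g[0]-g[1]; print(np.arctan2(-d[0],d[1]))
for z in [260,142]: print(rel([545.5,286,z],-.04))
E
```

```text
[[510.7, 321.1, 80.0], [586.6, 318.8, 80.0], [586.7, 248.7, 80.0], [509.2, 251.0, 80.0]] [548.3, 284.9, 80.0]
-0.029673225588108528 75.99206955949194
-0.029596910716841656 77.5002097960213
-0.020885591142463474 70.14079807219677
0.0006103676397559132 70.1643467092588
[[546.3, 299.8, 171.0], [546.0, 270.0, 171.0]]
-0.008751335128906029
[4.05, 9.04, 5.05, -0.05]
[4.05, 20.84, 5.05, -0.05]
```

Request:
apply_moves --pt "2.0 4 2.5 -0.07 5.0" --pt "4.2 9 5.0 -0.07 5.0" --pt "4.2 12 5.0 -0.07 5.0" --pt "4.2 15 5.0 -0.07 5.0" --pt "4.2 15 5.0 -0.07 5.0"

```text
clock: 13.98
eef_pos: [545.5, 284.3, 198.1]
tool_rot: [-1.574, 0.005, -0.025]
force: [0.4, -0.1, 0.2]
width: 49.7
```

```bash
python3 - <<'E'
from h import *
s=ctrl.read_state(); print(r(s['eef_pos']),s['tool_rot'],s['width'])
p=wrist(); save(p,'w7')
for q in ['basket_grip']: print(q,[(r(d['location']),round(d['confidence'],2)) for d in ctrl.mark_of(p,q)])
E
```

```text
[545.5, 284.3, 198.1] [-1.57363389  0.0045411  -0.0247023 ] 49.74008554779157
basket_grip [([546.0, 285.4, 158.2], 0.68)]
```

View pics/w7.png

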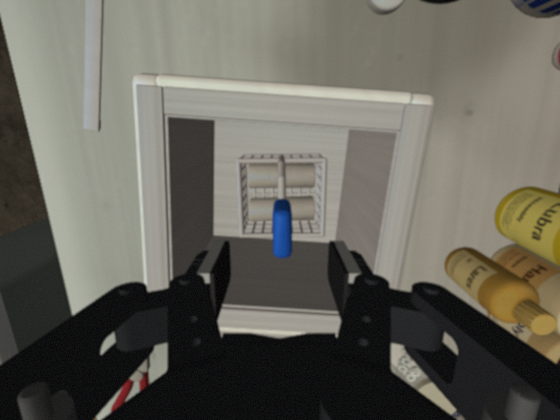

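The grip at pixel (282,230) is centred between the fingers. I'll descend and close.

Request:
apply_moves --pt "0.05 2 0.1 0 5.0" --pt "0.05 4 0.1 0 5.0" --pt "0.05 5.3 0.1 0 5.0" --pt "0.05 5.8 0.1 0 5.0" --pt "0.05 5.8 0.1 0 4.0" --pt "0.05 5.8 0.1 0 2.5" --pt "0.05 5.8 0.1 0 1.5" --pt "0.05 5.8 0.1 0 0.0" --pt "0.05 5.8 0.1 0 0.0" --pt "0.05 5.8 0.1 0 0.0" --pt "0.05 5.8 0.1 0 0.0"

```text
clock: 15.45
eef_pos: [547.6, 286.6, 143.0]
tool_rot: [-1.57, -0.001, -0.025]
force: [-1.7, -0.6, 5.4]
width: 11.0
```

```bash
python3 - <<'E'
from h import *
s=ctrl.read_state(); print(r(s['eef_pos']),s['tool_rot'],s['width'])
p=wrist(); save(p,'w8')
E
```

```text
[547.6, 286.6, 143.0] [-1.57031002e+00 -5.11454025e-04 -2.49647402e-02] 10.966529296271618
```

View pics/w8.png

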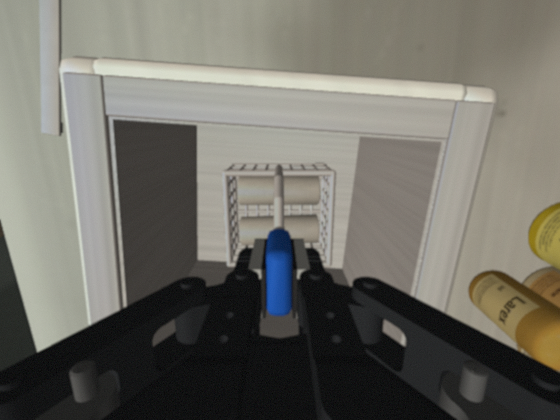

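The grip is held about 5 mm higher than intended. I'll regrip 4 mm lower for a firmer hold.

Request:
apply_moves --pt "0 0 0 0 2.5" --pt "0 0 0 0 2.5" --pt "0 0.4 0 0 2.5" --pt "0 0.4 0 0 2.5" --pt "0 0.4 0 0 0.0" --pt "0 0.4 0 0 0.0" --pt "0 0.4 0 0 0.0" --pt "0 0.4 0 0 0.0"

```text
clock: 16.5
eef_pos: [547.5, 286.3, 138.3]
tool_rot: [-1.571, -0.0, -0.025]
force: [0.1, 1.0, -1.5]
width: 11.2
```

Request:
apply_moves --pt "0 -0.5 0 0 0" --pt "0 -1.2 0 0 0" --pt "0 -2.5 0 0 0" --pt "0 -4.5 0 0 0" --pt "0 -7 0 0 0" --pt "0 -10 0 0 0" --pt "0 -13 0 0 0" --pt "0 -16 0 0 0" --pt "0 -18 0 0 0" --pt "0 -19 0 0 0" --pt "0 -19 0 0 0"

```text
clock: 17.88
eef_pos: [547.5, 286.4, 329.1]
tool_rot: [-1.57, -0.001, -0.025]
force: [0.2, 0.6, -3.2]
width: 11.3
```

```bash
python3 - <<'E'
from h import *
s=ctrl.read_state(); print(r(s['eef_pos']),s['tool_rot'],s['width'],r(s['force']))
p=wrist(); save(p,'w9')
p=ctrl.get_image('scene'); save(p,'s9'); cv2.imwrite('pics/s9c.png',cv2.resize(p['image'][120:300,60:260,::-1],None,fx=3,fy=3))
E
```

```text
[547.5, 286.4, 329.1] [-1.57023101e+00 -1.09950808e-03 -2.49655019e-02] 11.34745764020642 [0.2, 0.6, -3.2]
```

View pics/w9.png

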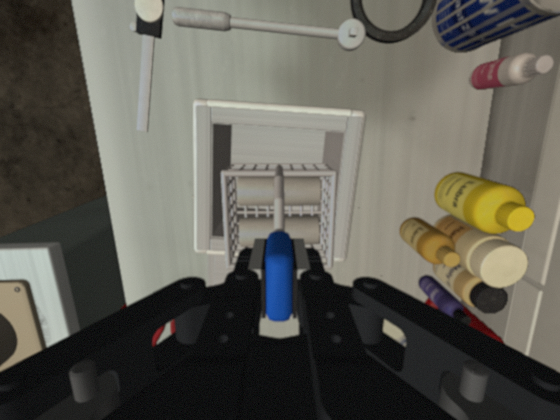

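View pics/s9c.png

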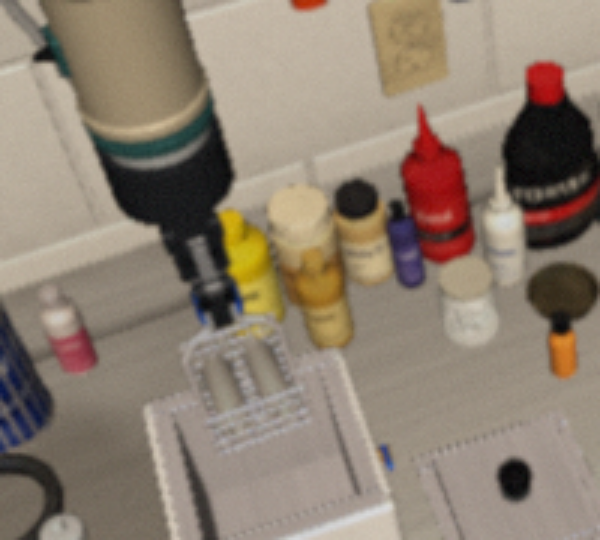

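Both pins are visible in the basket, which is clear of the tank. I'll carry it to the front of the stand's tip.

```bash
python3 - <<'E'
from h import *
e=np.array([547.5,286.4,329.1]);g=np.array([418,-269,329.]);
print(rel(g,.172),rel([418,-269,300],.172))
n=17
for i in range(1,n+1):
    f=i/n; f=f*f*(3-2*f)
    print(rel(e+(g-e)*f,-.025+.197*f))
E
```

```text
[-11.51, -0.14, -55.8, -0.2] [-11.51, 2.76, -55.8, -0.2]
[-0.07, -0.15, -0.51, -0.0]
[-0.39, -0.15, -2.09, -0.01]
[-0.91, -0.15, -4.55, -0.02]
[-1.57, -0.15, -7.77, -0.03]
[-2.36, -0.15, -11.6, -0.04]
[-3.26, -0.14, -15.91, -0.06]
[-4.22, -0.14, -20.56, -0.07]
[-5.22, -0.14, -25.41, -0.09]
[-6.24, -0.14, -30.33, -0.11]
[-7.25, -0.14, -35.19, -0.12]
[-8.21, -0.14, -39.84, -0.14]
[-9.1, -0.14, -44.14, -0.16]
[-9.89, -0.14, -47.98, -0.17]
[-10.56, -0.14, -51.19, -0.18]
[-11.07, -0.14, -53.66, -0.19]
[-11.4, -0.14, -55.24, -0.19]
[-11.51, -0.14, -55.8, -0.2]
```

Request:
apply_moves --pt "-0.1 0 -0.5 0 0" --pt "-0.4 0 -2.1 -0.01 0" --pt "-0.9 0 -4.6 -0.02 0" --pt "-1.6 0 -7.8 -0.03 0" --pt "-2.4 0 -11.6 -0.04 0" --pt "-3.3 0 -15.9 -0.06 0" --pt "-4.2 0 -20.6 -0.07 0" --pt "-5.2 0 -25.4 -0.09 0" --pt "-6.2 0 -30.3 -0.11 0" --pt "-7.3 0 -35.2 -0.12 0" --pt "-8.2 0 -39.8 -0.14 0" --pt "-9.1 0 -44.1 -0.16 0" --pt "-9.9 0 -48 -0.17 0" --pt "-10.6 0 -51.2 -0.18 0" --pt "-11.1 0 -53.7 -0.19 0" --pt "-11.4 0 -55.2 -0.2 0" --pt "-11.5 0 -55.8 -0.2 0" --pt "-11.5 0 -55.8 -0.2 0"

```text
clock: 20.23
eef_pos: [418.0, -268.7, 328.4]
tool_rot: [-1.571, 0.0, 0.174]
force: [-0.1, -0.0, -4.0]
width: 11.3
```

```bash
python3 - <<'E'
from h import *
s=ctrl.read_state(); print(r(s['eef_pos']),s['tool_rot'],s['width'],r(s['force']))
p=wrist(); save(p,'w10')
for q in ['bar_mid','bar_tip','basket_bail','basket','drain_stand','basket_grip']: print(q,[(r(d['location']),round(d['confidence'],2)) for d in ctrl.mark_of(p,q)])
p=ctrl.get_image('top'); save(p,'t10')
for q in ['bar_mid','bar_tip','basket_bail','drain_stand','basket_grip']: print(q,[(r(d['location']),round(d['confidence'],2)) for d in ctrl.mark_of(p,q)])
p=ctrl.get_image('scene'); save(p,'s10')
for q in ['bar_mid','bar_tip','basket_bail','drain_stand']: print(q,[(r(d['location']),round(d['confidence'],2)) for d in ctrl.mark_of(p,q)])
E
```

```text
[418.0, -268.7, 328.4] [-1.57053442e+00  2.44770082e-04  1.74082720e-01] 11.342302841731232 [-0.1, -0.0, -4.0]
bar_mid [([542.2, -249.1, 150.7], 0.61)]
bar_tip [([443.6, -453.2, 165.3], 0.67), ([479.9, -263.3, 167.8], 0.59)]
basket_bail [([418.2, -271.7, 321.3], 0.76)]
basket [([417.4, -268.3, 220.7], 0.6)]
drain_stand [([542.5, -247.0, 0.2], 0.74)]
basket_grip [([418.0, -270.0, 349.8], 0.68)]
bar_mid [([507.1, -453.2, 148.1], 0.84), ([539.4, -245.7, 147.0], 0.6), ([501.0, 101.8, 44.0], 0.51)]
bar_tip [([447.4, -458.2, 169.2], 0.91), ([479.3, -260.3, 169.2], 0.9)]
basket_bail [([421.5, -269.0, 320.4], 0.61), ([482.9, -259.3, 171.5], 0.41)]
drain_stand [([510.6, -454.2, 0.6], 0.72), ([543.9, -242.6, 3.8], 0.59)]
basket_grip [([414.7, -268.6, 345.9], 0.55)]
bar_mid [([544.0, -245.1, 149.5], 0.97), ([511.1, -450.0, 148.0], 0.72), ([706.5, -49.5, -1.7], 0.3)]
bar_tip [([446.5, -455.3, 168.5], 0.88), ([478.9, -261.1, 171.2], 0.85)]
basket_bail [([418.0, -269.5, 321.5], 0.68)]
drain_stand [([512.0, -449.8, -3.6], 0.8), ([538.3, -245.5, -0.1], 0.76)]
```

View pics/w10.png

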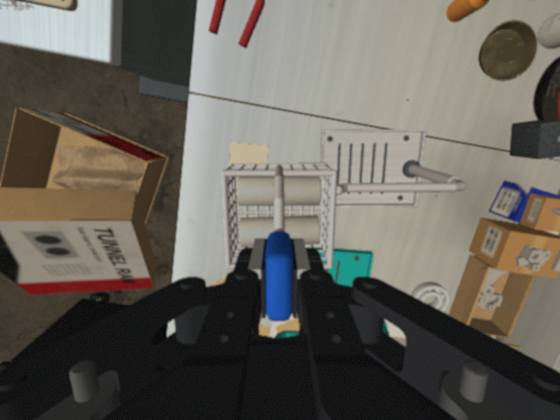

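View pics/s10.png

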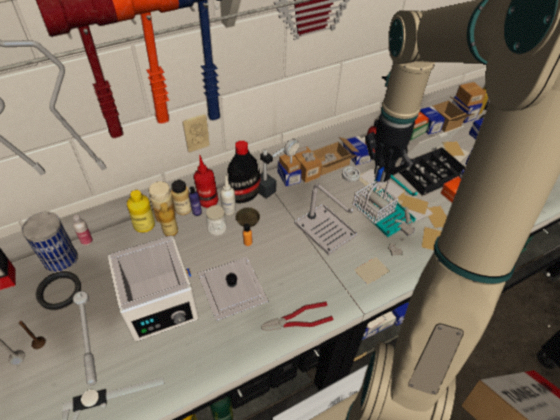

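The wrist view shows the arm of the silver stand running from pixel (343,188) to (460,185), parallel to the tool's x. Next I measure its line precisely.

```bash
python3 - <<'E'
from h import *
p=wrist(); cv2.imwrite('pics/w10c.png',cv2.resize(p['image'][145:215,320:480,::-1],None,fx=5,fy=5,interpolation=2))
for y in (.14,.16,.174,.19,.21):
  c,s=np.cos(y),np.sin(y); print(y,r(proj(p,[[541.5+c*t,-247+s*t,155] for t in (-50,0,60)])))
E
```

```text
0.14 [[347.6, 186.2], [393.5, 187.9], [448.6, 189.8]]
0.16 [[347.5, 187.1], [393.5, 187.9], [448.8, 188.7]]
0.174 [[347.5, 187.7], [393.5, 187.9], [448.9, 188.0]]
0.19 [[347.4, 188.5], [393.5, 187.9], [449.1, 187.1]]
0.21 [[347.4, 189.4], [393.5, 187.9], [449.2, 186.0]]
```

View pics/w10c.png

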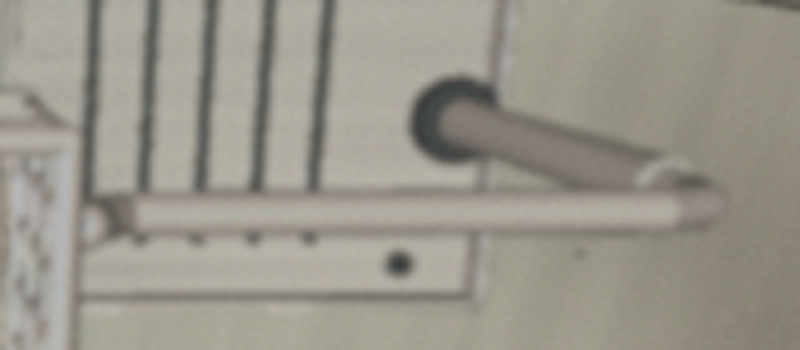

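Request:
apply_moves --pt "0 1 0 0 0" --pt "0 3 0 0 0" --pt "0 6 0 0 0" --pt "0 9 0 0 0" --pt "0 11.5 0 -0.005 0" --pt "0 13.2 0 -0.005 0" --pt "0 14.0 0 -0.005 0" --pt "0 14.2 0 -0.005 0" --pt "0 14.2 0 -0.005 0" --pt "0 14.2 0 -0.005 0"

```text
clock: 22.42
eef_pos: [419.0, -268.9, 187.0]
tool_rot: [-1.572, -0.001, 0.18]
force: [0.7, 0.4, -3.6]
width: 11.2
```

```bash
python3 - <<'E'
from h import *
s=ctrl.read_state(); print(r(s['eef_pos']),s['tool_rot'],s['width'],r(s['force']))
p=wrist(); save(p,'w11')
p=ctrl.get_image('scene'); save(p,'s11'); cv2.imwrite('pics/s11c.png',cv2.resize(p['image'][150:270,290:430,::-1],None,fx=5,fy=5,interpolation=2))
print([(r(d['location']),round(d['confidence'],2)) for d in ctrl.mark_of(p,'basket_bail')])
print(rel([541.5,-247,s['eef_pos'][2]],.18))
E
```

```text
[419.0, -268.9, 187.0] [-1.57174366e+00 -1.04019269e-03  1.79961903e-01] 11.210153013303229 [0.7, 0.4, -3.6]
[([418.6, -267.6, 179.0], 0.97)]
[12.46, -0.02, -0.05, -0.0]
```

View pics/w11.png

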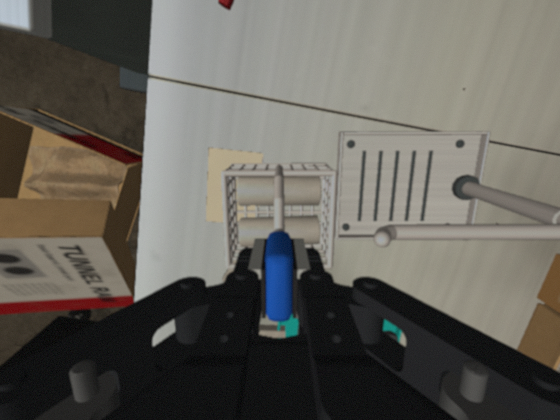

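View pics/s11c.png

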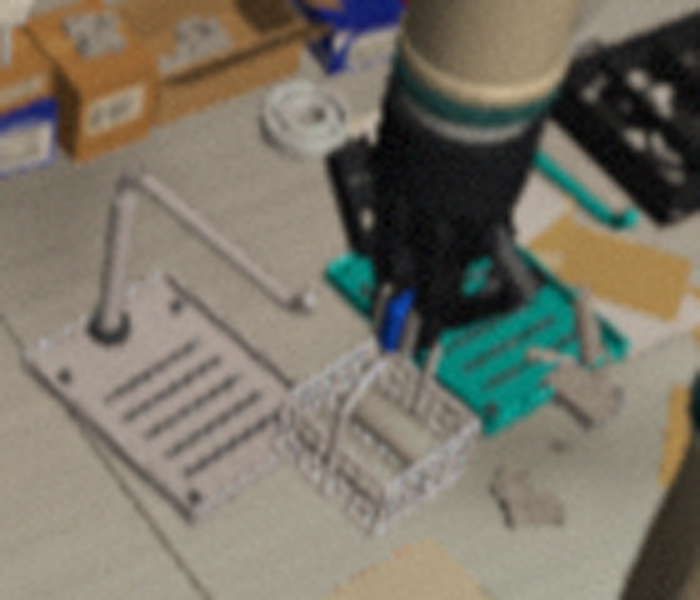

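```bash
python3 - <<'E'
from h import *
p=wrist(); print(r(unproj(p,[(383,238)],165)), r(proj(p,[[418.5+.984*t,-269.4+.179*t,155] for t in (70,170)])),r(unproj(p,[(440,232),(555,232)],155)))
E
```

```text
[[479.7, -256.9, 165.0]] [[389.5, 234.1], [550.5, 234.5]] [[517.9, -249.8, 155.0], [587.8, -236.9, 155.0]]
```

Request:
apply_moves --pt "0.5 0 0 0 0" --pt "1.2 0 0 0 0" --pt "2.2 0 0 0 0" --pt "3.2 0 0 0 0" --pt "3.8 0 0 0 0" --pt "4.0 0 0 0 0" --pt "4.0 0 0 0 0"

```text
clock: 23.5
eef_pos: [457.8, -261.4, 186.3]
tool_rot: [-1.571, 0.0, 0.18]
force: [-0.6, 0.2, -4.1]
width: 11.4
```

```bash
python3 - <<'E'
from h import *
s=ctrl.read_state(); print(r(s['eef_pos']),s['tool_rot'],r(s['force']))
p=wrist(); save(p,'w12'); print(r(unproj(p,[(440,232),(555,232)],155)))
p=ctrl.get_image('scene'); cv2.imwrite('pics/s12c.png',cv2.resize(p['image'][150:270,290:430,::-1],None,fx=5,fy=5,interpolation=2))
E
```

```text
[457.8, -261.4, 186.3] [-1.57068688e+00  4.00767296e-04  1.80037628e-01] [-0.6, 0.2, -4.1]
[[556.4, -242.3, 155.0], [626.1, -229.4, 155.0]]
```

View pics/w12.png

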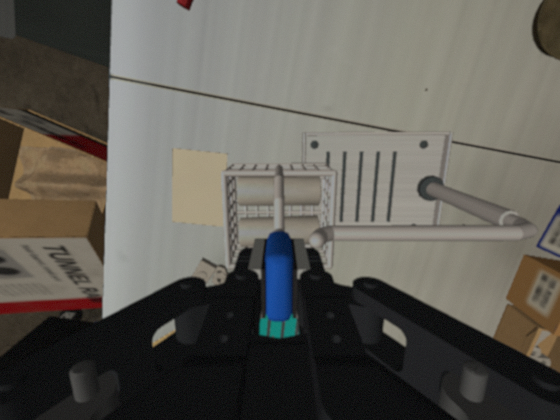

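View pics/s12c.png

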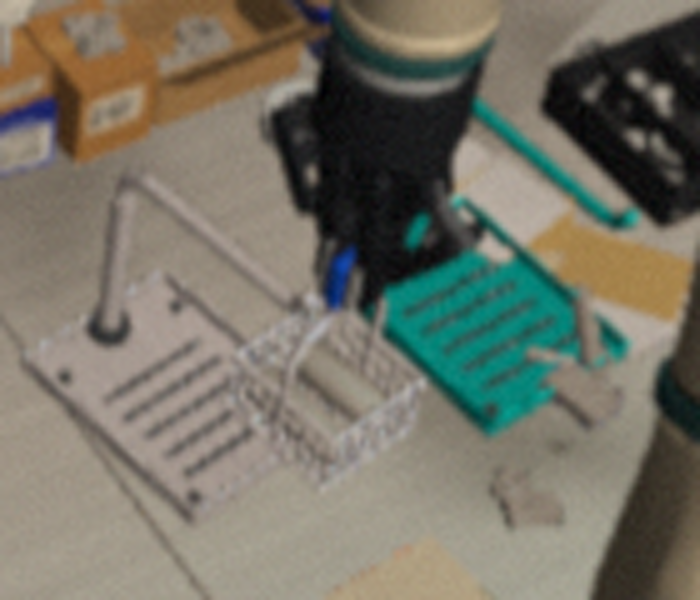

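The tip sits at pixel (318,238), in line with the window. It is in front of the bail and below its underside. I'll continue through.

Request:
apply_moves --pt "0.5 0 0.05 0 0" --pt "1.2 0 0.1 0 0" --pt "2.0 0 0.1 0 0" --pt "2.8 0 0.1 0 0" --pt "3.5 0 0.1 0 0" --pt "4.0 0 0.1 0 0" --pt "4.0 0 0.1 0 0"

```text
clock: 24.48
eef_pos: [497.5, -253.1, 186.4]
tool_rot: [-1.571, -0.0, 0.18]
force: [-0.2, -0.2, -4.7]
width: 10.9
```

```bash
python3 - <<'E'
from h import *
s=ctrl.read_state(); print(r(s['eef_pos']),s['tool_rot'],r(s['force']))
p=wrist(); save(p,'w13')
p=ctrl.get_image('scene'); cv2.imwrite('pics/s13c.png',cv2.resize(p['image'][150:270,290:430,::-1],None,fx=5,fy=5,interpolation=2))
E
```

```text
[497.5, -253.1, 186.4] [-1.57074862e+00 -2.31367477e-04  1.80424015e-01] [-0.2, -0.2, -4.7]
```

View pics/s13c.png

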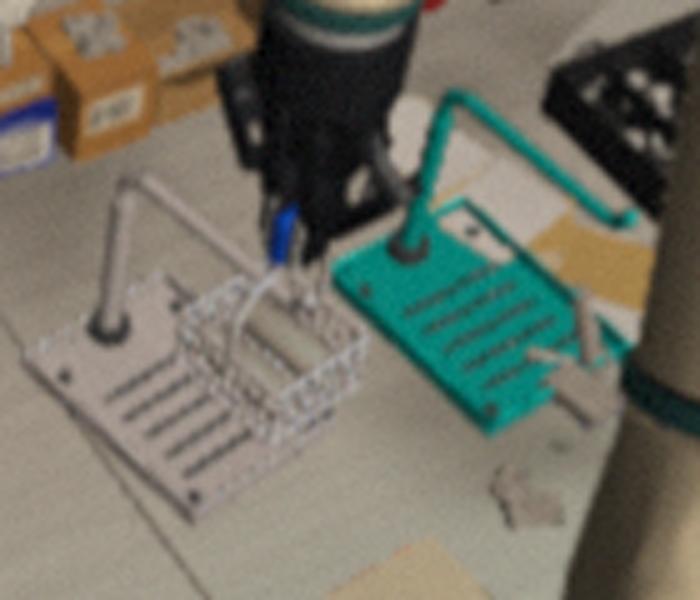

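The arm passes through the window, under the bail. I'll move on to the middle.

Request:
apply_moves --pt "0.5 0 0 0 0" --pt "1.2 0 0 0 0" --pt "2.0 0 0 0 0" --pt "2.9 0 0 0 0" --pt "3.7 0 0 0 0" --pt "4.2 0 0 0 0" --pt "4.4 0 0 0 0" --pt "4.4 0.5 0 0 0" --pt "4.4 1.0 0 0 0" --pt "4.4 1.4 0 0 0" --pt "4.4 1.7 0 0 0" --pt "4.4 1.8 0 0 0" --pt "4.4 1.8 0 0 0"

```text
clock: 26.2
eef_pos: [540.4, -245.5, 168.4]
tool_rot: [-1.571, -0.0, 0.18]
force: [0.2, -0.0, -4.8]
width: 10.7
```

```bash
python3 - <<'E'
from h import *
s=ctrl.read_state(); print(r(s['eef_pos']),s['tool_rot'],r(s['force']))
p=wrist(); save(p,'w14')
p=ctrl.get_image('scene'); cv2.imwrite('pics/s14c.png',cv2.resize(p['image'][150:270,290:430,::-1],None,fx=5,fy=5,interpolation=2))
E
```

```text
[540.4, -245.5, 168.4] [-1.57081303e+00 -2.78126766e-05  1.79998954e-01] [0.2, -0.0, -4.8]
```

View pics/w14.png

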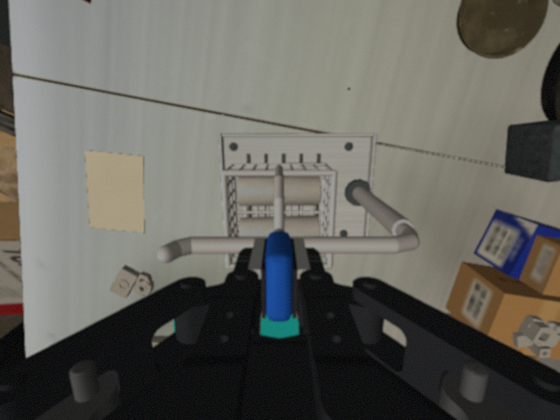

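View pics/s14c.png

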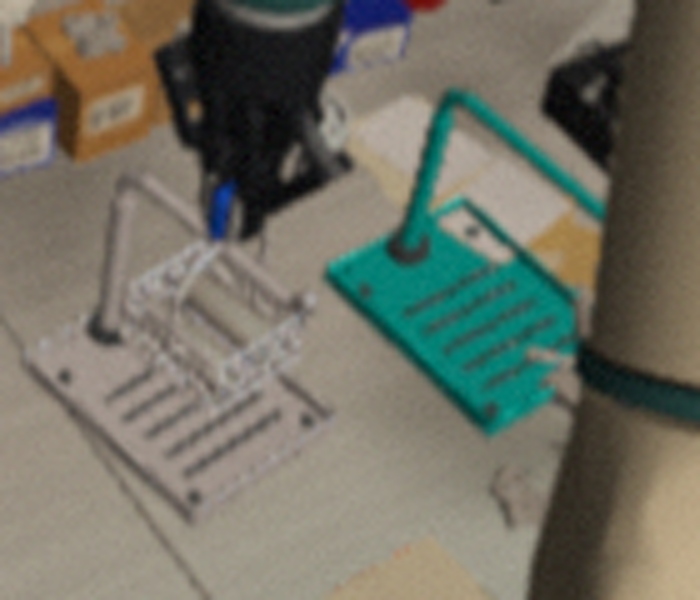

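```bash
python3 - <<'E'
from h import *
p=wrist(); a=unproj(p,[(210,244),(390,244)],155); print(r(a)); s=ctrl.read_state()['eef_pos']
print((s-a[0])@[-.179,.984,0])
E
```

```text
[[502.6, -252.2, 155.0], [602.6, -233.8, 155.0]]
-0.1652041471435386
```

Request:
apply_moves --pt "0 0.2 0 0 0" --pt "0 0.35 0 0 0" --pt "0 0.45 0 0 0" --pt "0 0.55 0 0 0" --pt "0 0.55 0 0 0"

```text
clock: 26.98
eef_pos: [540.4, -245.5, 162.9]
tool_rot: [-1.571, -0.0, 0.18]
force: [-0.2, -0.1, -3.7]
width: 11.3
```

Lateral offset is 0.2 mm. I'll creep down until the weight transfers.

Request:
apply_moves --pt "0 0.07 0 0 0" --pt "0 0.14 0 0 0" --pt "0 0.14 0 0 0"

```text
clock: 27.35
eef_pos: [540.7, -245.7, 162.1]
tool_rot: [-1.572, -0.001, 0.18]
force: [-0.6, 0.3, 2.6]
width: 10.9
```

The weight now rests on the arm. I'll open gently and wait before rising.

Request:
apply_moves --pt "0 -0.03 0 0 0.0" --pt "0 -0.03 0 0 1.0" --pt "0 -0.03 0 0 1.2" --pt "0 -0.03 0 0 1.4" --pt "0 -0.03 0 0 1.7" --pt "0 -0.03 0 0 2.2" --pt "0 -0.03 0 0 2.8" --pt "0 -0.03 0 0 3.2" --pt "0 -0.03 0 0 3.2"

```text
clock: 28.48
eef_pos: [540.4, -245.5, 161.8]
tool_rot: [-1.571, -0.0, 0.18]
force: [0.2, -0.2, 0.1]
width: 31.9
```

```bash
python3 - <<'E'
from h import *
s=ctrl.read_state(); print(r(s['eef_pos']),s['tool_rot'],r(s['force']),s['width'])
p=wrist(); save(p,'w15')
p=ctrl.get_image('scene'); cv2.imwrite('pics/s15c.png',cv2.resize(p['image'][150:270,290:430,::-1],None,fx=5,fy=5,interpolation=2))
E
```

```text
[540.4, -245.5, 161.8] [-1.57079336e+00 -5.86653564e-05  1.79974087e-01] [0.2, -0.2, 0.1] 31.94500747742359
```

View pics/w15.png

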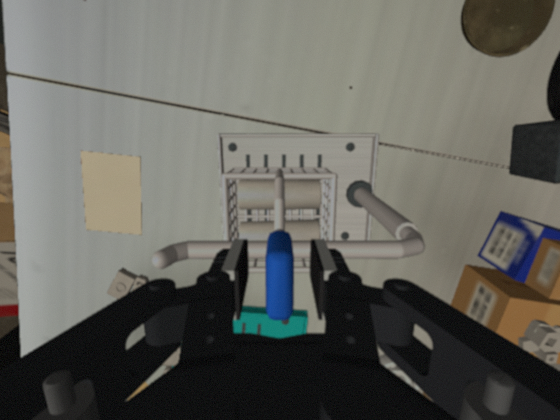

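View pics/s15c.png

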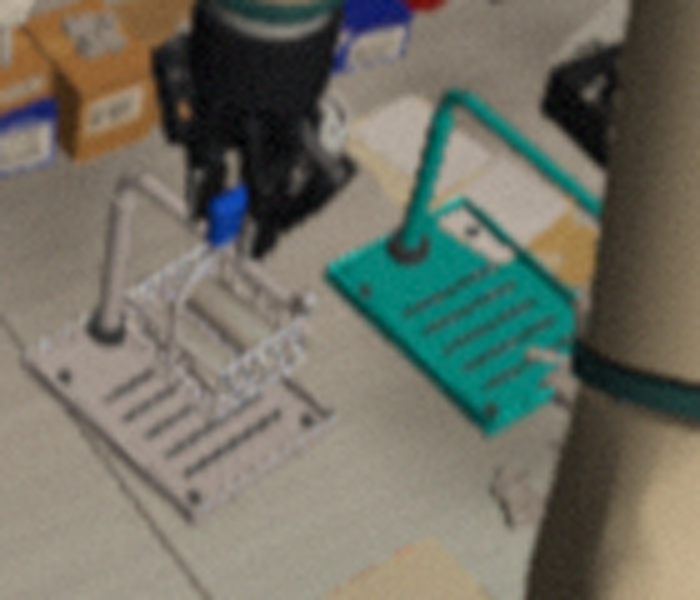

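The grip is centred between the open fingers (pixel 280 on midline 280), and the basket hangs level. I'll retreat straight up.

Request:
apply_moves --pt "0 -0.3 0 0 4.0" --pt "0 -1 0 0 4.5" --pt "0 -2 0 0 4.5" --pt "0 -3.5 0 0 4.5" --pt "0 -6 0 0 4.5" --pt "0 -10 0 0 4.5" --pt "0 -14 0 0 4.5" --pt "0 -16 0 0 4.5" --pt "0 -16 0 0 4.5" --pt "0 -16 0 0 4.5" --pt "0 -16 0 0 4.5" --pt "0 -16 0 0 4.5" --pt "0 -16 0 0 4.5" --pt "0 -16 0 0 4.5" --pt "0 -16 0 0 4.5" --pt "0 -16 0 0 4.5"

```text
clock: 30.58
eef_pos: [540.4, -245.5, 321.8]
tool_rot: [-1.571, -0.0, 0.18]
force: [-0.4, 0.2, -0.2]
width: 45.2
```

```bash
python3 - <<'E'
from h import *
p=wrist(); save(p,'w16'); p1=p
for q in ['basket_grip','basket','pin_a']: print(q,[(r(d['location']),round(d['confidence'],2)) for d in ctrl.mark_of(p,q)])
for i in range(6): ctrl.get_image('top')
q=wrist(); print('motion', np.abs(q['image'].astype(int)-p1['image']).mean(), r(ctrl.read_state()['eef_pos']), r(ctrl.read_state()['force']))
save(q,'w17')
p=ctrl.get_image('scene'); save(p,'s16'); cv2.imwrite('pics/s16c.png',cv2.resize(p['image'][150:270,290:430,::-1],None,fx=5,fy=5,interpolation=2))
for n in ['lid','basket','basket_bail','dye_bottle','nut_jar','tin_dish']: print(n,[(r(d['location']),round(d['confidence'],2)) for d in ctrl.mark_of(p,n)])
E
```

```text
basket_grip [([542.4, -247.5, 182.0], 0.73)]
basket [([541.3, -249.5, 53.6], 0.62)]
pin_a [([541.4, -271.0, 60.3], 0.75), ([539.2, -231.4, 63.2], 0.59), ([541.9, -248.0, 1.5], 0.39)]
motion 2.0241184807256234 [540.4, -245.5, 321.8] [-0.0, -0.1, 0.2]
lid [([499.0, 98.5, -2.2], 0.92)]
basket [([540.3, -250.4, 61.9], 0.68), ([707.9, -48.4, -2.0], 0.48)]
basket_bail [([539.1, -247.0, 154.1], 0.67)]
dye_bottle [([625.3, -9.7, -1.9], 0.51), ([539.8, -247.4, -0.4], 0.5)]
nut_jar [([716.8, 45.6, 2.3], 0.82), ([540.8, -246.8, 0.9], 0.55)]
tin_dish [([711.6, -50.0, -0.3], 0.85), ([538.3, -247.2, 0.6], 0.15)]
```

View pics/w17.png

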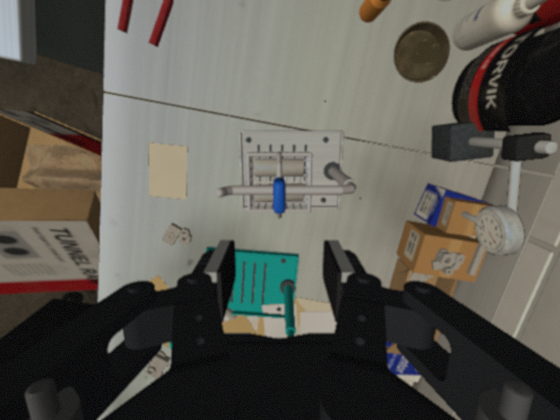

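View pics/s16.png

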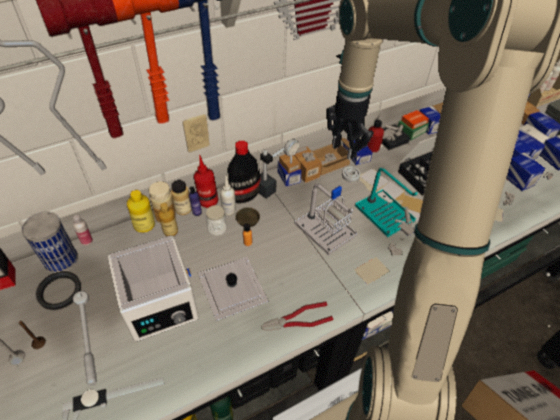

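View pics/s16c.png

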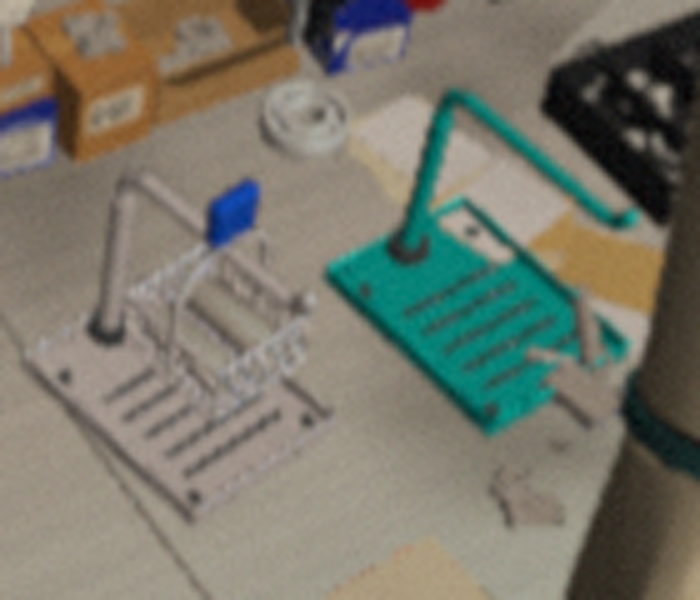

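The basket hangs behind the tip with both pins in it, the lid is flat and the bystanders haven't moved. One last check for swinging, then I hand in.

```bash
python3 - <<'E'
from h import *
for i in range(5):
    p=ctrl.get_image('wrist'); m=cv2.inRange(cv2.cvtColor(p['image'],cv2.COLOR_RGB2HSV),(100,140,60),(125,255,255))[170:225,260:300]
    M=cv2.moments(m,True); print(round(M['m10']/M['m00'],2),round(M['m01']/M['m00'],2)); ctrl.get_image('top')
print(ctrl.read_state()['clock'], ctrl.finish_job())
E
```

```text
18.83 25.67
18.84 25.65
18.83 25.7
18.82 25.66
18.85 25.61
the job is handed in; nothing more can be done
31.975 None
```

The job is done and handed in at about 32 s of the 67 s allowed.

- **Lid:** I lifted it straight up by the knob and set it down gently at about (500, 100), flat with the knob up and clear of the cleaner.
- **Basket:** I took it out by the blue grip with both pins in it and passed the bail over the upturned tip of the silver stand. I lowered it at the middle of the arm and released it once the arm carried the weight.

**Last checks:**
- The networks put the bail at a height of about 154 mm, which is within the 154 to 156 mm expected when it hangs.
- Both pins were detected in the basket.
- The grip's image position held to within 0.1 pixel over half a second, so the basket is not swinging.
- The networks still place the jar, dish and bottle where they were at the start, to within their accuracy. The turquoise stand looks untouched.
- The arm is about 140 mm clear above the grip, with no contact force.

**Disagreements:**
- The finger opening read about 2.5 mm less than the knob's 31 mm and 1 mm less than the grip's 12 mm. The views showed proper grasps each time.
- I gripped the knob and the blue grip a few millimetres too high at first, so I regripped each one lower before lifting.

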